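# Lift a pressed tea puck from the caddy tray with the tongs

### The job

Draw the tea caddy's tray out by its knob until you feel it meet its stop, and leave it out. Then take the tongs from their stand, close their tips on the pressed tea puck in the tray and lift it out, never touching the puck with the fingers, and finish while still holding it in the tongs, still, about 10 cm over the middle of the small round dish. Leave the dish, kettle, teapot and mugs where they stand.

Things in the scene. Friction and masses are not known exactly. Their poses are not given: they have to be found in the camera images.
- caddy: Wooden tea caddy box, 160 mm deep (x) by 124 wide (y) by 75 high, fixed to the shelf; origin at the centre of its underside. Its front faces its own -x, roughly towards the robot; a tray slides out of the front along -x. Yaw differs from start to start.
- tray (a joint): How far the caddy's tray is out, m: 0 shut, 0.095 at the stop. Starts up to 15 mm open; slides stiffly (1 to 2 N) and stays where left. Tray 98 mm wide inside, floor 11 mm above the shelf, side walls up to 34 mm, front panel up to 59 mm above the shelf. Fully out, about 90 mm of its length is open to the sky.
- tray_knob (a point): Centre of the tray's knob, an upright wooden block on the middle of the tray's front: 34 mm long out from the panel (x), 14 mm wide (y) and 26 mm high, centred 38 mm above the shelf and 20 mm in front of the panel. Pinch it from above across y. It moves with the tray; its axes are the caddy's.
- tea_center (a point): Centre of the pressed tea puck: a dark brown upright drum 30 mm across, 26 mm high, 16 g, loose on the tray's floor. Out of sight in the caddy until the tray is drawn out; then in the open part, at least 10 mm clear of the caddy's front edge and of the tray's walls.
- tongs_grip (a point): Where to grip the steel spring tongs (70 g): midway between the flats of their two arms. They stand upright, tips down, in a stand. Axes: z up (tips' lower ends 72 mm below, top 50 mm above; flats from 20 mm above to 20 mm below), y the way the arms close, x their 14 mm width. Spread at rest: 52 mm over the backs here, 56 mm at the flats' lower end.
- tongs_tips (a point): The point midway between the tongs' tip paddles, 13 mm above their lower ends and 59 mm below the grip point; axes as the tongs. Each paddle is 14 mm wide (x), 3 mm thick (y) and 26 mm high.
- stand: Pale wooden stand of the tongs, fixed to the shelf: foot 70 mm (x) by 110 (y), slotted block 32 mm high; the tips stand in the slot (19 mm by 70 mm, 24 mm deep). Origin at the centre of its underside; lift the tongs straight up.
- dish_center (a point): Centre of the mouth of the small round white dish, 100 mm across, 22 mm high, loose; the point is 22 mm above the shelf.
- kettle: Blue enamel kettle, 170 mm across, 204 mm high, with spout; stands aside at the far left. Origin at the centre of its underside. Leave alone.
- teapot: Clear glass teapot, 124 mm across, 122 mm high; stands aside on the left. Origin at the centre of its underside. Leave alone.
- mug_a: White mug, 82 mm across, 90 mm high, on the right. Origin at the centre of its underside. Leave alone.
- mug_b: White mug, 82 mm across, 90 mm high, on the right. Origin at the centre of its underside. Leave alone.
- tong_l (a joint): Angle of each tongs arm about its pivot near the top, rad: 0 spread (tips 51 mm apart inside), 0.1 flats upright, 43 mm over the backs, tips 30 mm apart; 0.16 closed (18 mm). Springs push back at the flats with 3 N at 0, 6 N at 0.1. Both arms move alike. A grip part-closed to 50 mm carries the tongs, tips about 42 mm apart; squeeze on to close.
Things that resemble listed ones, but are neither listed nor needed, are in the scene too. Of the things like the part that bears dish_center, leave any that is blue, orange or red; of the rest the smaller one is meant.

How it is judged:
By the outcome, as a careful person would: the job done as asked, in the order asked, and still so for the second after the job is handed in, while the arm keeps its last pose, push and grip.
It also fails if it takes over 72 s, if anything falls off the work surface, if the arm or the gripper's body presses on something with over 40 N, if the wrist force passes 120 N, or if a joint passes its speed limit or range.

### The arm

A 6-joint arm with a two-finger parallel gripper is mounted at the origin on the work surface. World frame = base frame: x ahead of the robot, y to its left, z up, the work surface at z = 0. Lengths are in m, angles in rad, forces in N, time in s.
With the tool pointing down it reaches from about 0.375 to 0.9 m from the base axis. Payload 3.1 kg.
Tool frame: the origin (TCP) lies midway between the tips of the shut fingers; the grasp point (between the pads) lies 19 mm behind it; z points along the fingers, y is the line along which they close (so a half turn about z gives the same grasp; the last joint's range is limited). The gripper opens to 85 mm and grips with 20 to 120 N. Pads are 22 mm wide; open, the fingers measure 114 mm over their backs; the gripper's body (76 mm by 85 mm) begins 54 mm behind the grasp point. The pads swing forward as they close: fully open they stand 13 mm farther back than shut.
Start: joints at [1.159, 0.527, 1.433, -0, 1.181, -0.178], TCP at [0.144, 0.608, 0.231] pointing down, gripper open.
Joint ranges: [-3.08, 3.08], [-0.75, 2.2], [0.22, 2.44], [-1.43, 4.57], [0, 2.65], [-2.85, 2.85]. Speed limits (rad/s): [2.79, 2.79, 3.14, 3.14, 3.14, 3.14].

### API

Orientations are given as a unit quaternion [x, y, z, w].
In Python, from station import manip gives the robot as it stands. The module is installed in compiled form; this text tells all that it offers.
- The arm moves only by the tool apply_moves, never from a script. Its arguments are lists of equal length, an entry for each row: "claw": the gripper's target within -1 to 1 (fully open at 1, half-way at 0, shut at -1); "travel": the shift along the tool's x, y, z scaled (see below), a list of three; "turn": the turn, a rotation vector about the tool's x, y, z scaled (see below), a list of three. In form: {"claw": [claw, ...], "travel": [[dx, dy, dz], ...], "turn": [[rx, ry, rz], ...]}. A call has 1 to 5 rows; each row is the pose to reach, as a shift and turn from the pose commanded when the call began, along the tool's axes at that moment, turning the shorter way round; what a row does not reach only later rows make up. The controller multiplies each number of a shift by 800 mm and each number of a turn by 180 degrees. A row lasts 1/12 s, in which the tool goes at most 41.7 mm and 7.16 degrees, less where a joint would pass 70% of its speed; a pose out of reach is approached as far as the arm can. A call with a number of a shift or a turn outside -1 to 1 is refused whole. A call with a gripper value outside its range is refused whole. The fingers move at their own pace and stop on an object; "newtons" is the grip in N (left out, the last holds). Time passes only in rows, so rows that repeat a pose let the fingers close. It gives the time, the measured TCP pose, the force, the opening and the grip force at its end, in the units of the state.
- manip.sense(): the state, without advancing time (a new reading comes with each control period).
- manip.snapshot(name): name is "scene" or "top"; returns a dict with "pixels" (400x640x3 uint8, red, green, blue), "depth" (400x640 float32, m along the optical axis (not along the pixel's ray), 0 where there is no reading), "intrinsics" (3x3 intrinsics, pixels), "R" (3x3) and "t" (3): a world point X has camera coordinates R X + t. Camera axes: x right, y down, z forward; pixel columns grow to the right and rows downward; lengths in m; the calibration is good to about 2 mm. A picture is of the moment at which its call begins.
- manip.sign_off(): hands the job in; it is judged then, once.
The state is a dict: "t": time; "q": joint angles; "qd": joint speeds; "tau": joint torques, N m; "tcp_pos": TCP position; "tool_rot": TCP orientation; "force": force on the tool from outside, world axes, zero at the start; "ft_torque": the same for the moment, N m; "finger_gap": opening from 0.0 (shut) to 1.0 (fully open); "gripper_force": force on a finger pad.
Only numpy, scipy, OpenCV 4.12 (cv2) and the standard library are available. Lean on these libraries where they do the work, as an engineer would, in place of code of your own. Each camera call takes 0.05 s, during which the arm holds its last target. There are 200 camera calls.

## Working session

There is one attempt and no reset: what is moved stays moved. The work goes in short steps, Python scripts to look and compute and a tool call to move; the robot and the scene stay as the last step left them, time stands still between calls to the robot, and variables do not carry over. Pictures are saved under pics/ and viewed, at most 10 in all, crops included, and the job is handed in when it is done.

Besides the shell and the picture viewer there is one more tool, called after "Emit:" by a JSON object that holds its "method" and its "body", one argument or row to a line. apply_moves: Moves the arm, as the interface text tells. Shifts and turns lie within -1 to 1; 1 stands for 800 mm of shift or 180 degrees of turn. Its arguments: {"type":"object","properties":{"claw":{"type":"array","items":{"type":"number"}},"travel":{"type":"array","items":{"type":"array","items":{"type":"number"}}},"turn":{"type":"array","items":{"type":"array","items":{"type":"number"}}},"newtons":{"type":"number"}},"required":["claw","travel","turn"]}

```bash
mkdir -p pics; ls; cat > h.py <<'E'
import numpy as np, cv2
from station import manip
def snap(n,f=None):
    s=manip.snapshot(n)
    if f: cv2.imwrite('pics/'+f,s['pixels'][:,:,::-1])
    K,R,t=s['intrinsics'],s['R'],s['t']
    v,u=np.mgrid[0:400,0:640]
    d=s['depth']
    c=np.stack([(u-K[0,2])/K[0,0]*d,(v-K[1,2])/K[1,1]*d,d],-1)
    s['xyz']=(c-t)@R
    s['xyz'][d==0]=np.nan
    return s
def ray(s,u,v):
    K,R,t=s['intrinsics'],s['R'],s['t']
    return -R.T@t, R.T@np.array([(u-K[0,2])/K[0,0],(v-K[1,2])/K[1,1],1])
E
python3 - <<'E'
from h import *
for n in('scene','top'):
    s=snap(n,n+'1.png'); np.savez('/tmp/'+n+'1.npz',**s); print(n,ray(s,320,200))
print(manip.sense())
E
```

```text
pics
scene (array([1.25731654, 0.71630523, 0.69783193]), array([-0.55288426, -0.62295733, -0.55366673]))
top (array([0.28173482, 0.01592093, 1.69129282]), array([ 0.19576292,  0.01750206, -0.98068904]))
{'t': 0.1, 'q': array([ 1.15950331e+00,  5.28392232e-01,  1.43378856e+00, -3.61979603e-05,
        1.18137663e+00, -1.78505855e-01]), 'qd': array([-9.25123982e-05, -1.58133440e-04, -4.22174074e-03,  2.42494419e-04,
        1.41335670e-03,  1.40098320e-04]), 'tau': array([ 3.75316017e-05, -4.43306851e+01, -1.78586465e+01, -2.56927487e-04,
        3.86908257e-03, -2.34687150e-06]), 'tcp_pos': array([0.1439037 , 0.60754377, 0.23041519]), 'tool_rot': array([ 1.16124055e-01,  9.93234231e-01, -9.44840924e-04, -2.69509192e-04]), 'force': array([ 0.6552879 ,  0.81193962, -0.75800226]), 'ft_torque': array([ 0.0833879 , -0.01444049,  0.00214126]), 'gripper_force': 0.0, 'finger_gap': 0.998687515983239}
```

View pics/scene1.png

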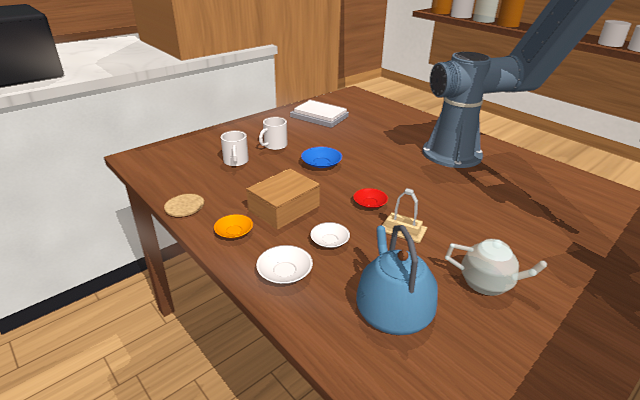

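View pics/top1.png

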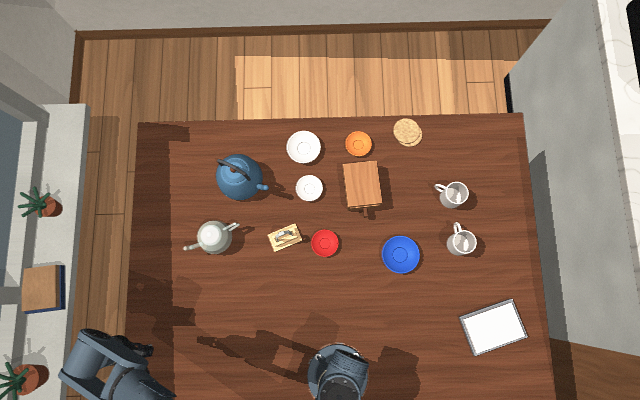

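The scene view shows the caddy at (283,198), tongs in their stand at (405,215), a small white dish at (330,236) and a large white bowl at (284,265). In the top view, the caddy is at (362,185) with its knob near (369,211), the tongs and stand are at (285,237), and the mugs, kettle and teapot stand aside.

Dish candidates (top view): small white (309,188), large white (303,147), red (325,243), orange (358,143) and blue (400,254). I choose the small white one at (309,188). There is only one caddy and one pair of tongs. Next I'll check a close crop and measure.

```bash
python3 - <<'E'
from h import *
T=np.load('/tmp/top1.npz');S=np.load('/tmp/scene1.npz')
a=cv2.resize(T['pixels'][150:260,260:390],None,fx=5,fy=5,interpolation=cv2.INTER_CUBIC)
cv2.imwrite('pics/crop1.png',a[:,:,::-1])
def pts(lo,hi):
    out=[]
    for X in(T,S):
        p=X['xyz'].reshape(-1,3);c=X['pixels'].reshape(-1,3)
        m=((p>lo)&(p<hi)).all(1);out.append((p[m],c[m]))
    return out
def px(u,v): return T['xyz'][v,u].round(3)
for n,u,v in(('dish',309,188),('bigdish',303,147),('caddy',362,185),('knob',370,211),('tongs',285,237),('red',325,243)): print(n,px(u,v))
def rect(p): 
    r=cv2.minAreaRect((p[:,:2]*1000).astype(np.float32)); return np.round(r[0],1),np.round(r[1],1),round(r[2],1)
c=px(362,185)
for n,(p,_) in zip('TS',pts([c[0]-.15,c[1]-.12,.068],[c[0]+.15,c[1]+.12,.085])): print('caddytop',n,len(p),rect(p),p[:,2].mean())
for n,(p,_) in zip('TS',pts([c[0]-.17,c[1]-.1,.02],[c[0]-.085,c[1]+.1,.065])): print('front',n,len(p),rect(p) if len(p) else '',p.max(0))
d=px(309,188)
for n,(p,_) in zip('TS',pts([d[0]-.07,d[1]-.07,.015],[d[0]+.07,d[1]+.07,.03])): print('dish',n,len(p),cv2.minEnclosingCircle((p[:,:2]*1000).astype(np.float32)),p[:,2].max())
t=px(285,237)
for z0,z1 in((.005,.018),(.025,.036),(.04,.2),(.1,.2)):
  for n,(p,_) in zip('TS',pts([t[0]-.09,t[1]-.08,z0],[t[0]+.09,t[1]+.08,z1])): print('tongs',z0,n,len(p),rect(p) if len(p)>3 else '',p.mean(0).round(4), p[:,2].max() if len(p) else '')
E
```

```text
dish [ 0.667  0.087 -0.001]
bigdish [0.826 0.106 0.006]
caddy [ 0.656 -0.108  0.071]
knob [ 0.572 -0.139  0.004]
tongs [0.483 0.177 0.006]
red [ 0.458  0.031 -0.001]
caddytop T 1424 (array([ 662.9, -108.1]), array([160.9, 123.8]), 4.8) 0.07514361443611102
caddytop S 1456 (array([ 665.8, -107.2]), array([163. , 130.2]), 5.5) 0.07258136732935068
front T 35 (array([ 557.7, -117.5]), array([25. , 13.9]), 6.6) [ 0.56976556 -0.10943989  0.05987996]
front S 8 (array([ 553.4, -114.6]), array([ 4.7, 12. ]), 37.0) [ 0.55555077 -0.11127624  0.04993051]
dish T 226 ((663.7353515625, 85.60128021240234), 49.84139633178711) 0.02997051605497263
dish S 228 ((664.2759399414062, 87.03421783447266), 50.225669860839844) 0.023038130416598617
tongs 0.005 T 414 (array([482.9, 176. ]), array([179.2, 157. ]), 0.1) [0.4798 0.1769 0.0085] 0.0179523704966972
tongs 0.005 S 209 (array([487.1, 181.2]), array([ 70.7, 108. ]), 21.5) [0.4909 0.1979 0.0088] 0.01792541076831394
tongs 0.025 T 105 (array([482.6, 178.3]), array([40.5, 85.7]), 22.1) [0.4782 0.1756 0.031 ] 0.03574291788766282
tongs 0.025 S 259 (array([485.4, 180.1]), array([44.7, 86.1]), 21.9) [0.4865 0.1822 0.0294] 0.03550002468629338
tongs 0.04 T 63 (array([483.6, 178. ]), array([14.2, 54.4]), 21.7) [0.4837 0.1757 0.1097] 0.13430406940598424
tongs 0.04 S 178 (array([486.4, 180. ]), array([19.4, 55.8]), 18.5) [0.4862 0.1827 0.0924] 0.12782755112044955
tongs 0.1 T 48 (array([483.3, 177.8]), array([13.1, 45.2]), 21.5) [0.483  0.1774 0.1188] 0.13430406940598424
tongs 0.1 S 85 (array([485.9, 180.1]), array([16.2, 44.1]), 23.3) [0.4863 0.1832 0.116 ] 0.12782755112044955
```

View pics/crop1.png

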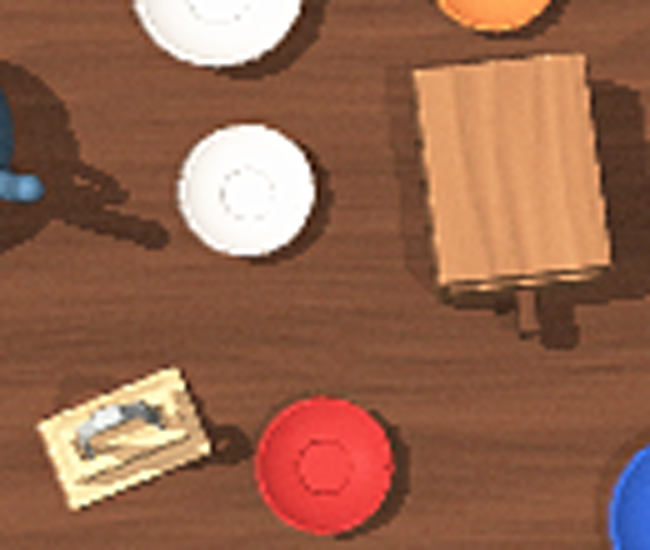

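The crop confirms the choice: the small white dish is at crop (246,190), clearly smaller than the white bowl above it. The knob is at (528,313) and the tongs in their stand at (120,425).

Estimates (mm): caddy (664,-108), yaw 4.8°; knob about (556,-117); tongs grip (484.5,179), z about 80, with their x axis at 21.7°; dish (664,86).

```bash
cat >> h.py <<'E'
from scipy.spatial.transform import Rotation as Ro
def plan(xyz,yaw,step=.2):
    """yaw: direction (deg) of the grasped thing's x; tool y lies along its y (either way)"""
    s=manip.sense(); p=s['tcp_pos'].copy(); R=Ro.from_quat(s['tool_rot']); xyz=np.array(xyz)
    best=None
    for k in(0,180):
        y=np.radians(yaw+90+k); Y=[np.cos(y),np.sin(y),0]; Z=[0,0,-1]
        G=Ro.from_matrix(np.column_stack([np.cross(Y,Z),Y,Z])); v=(R.inv()*G).as_rotvec()
        if best is None or np.linalg.norm(v)<np.linalg.norm(best[1]): best=(G,v)
    G=best[0]
    print('at',p.round(4),'force',s['force'].round(1),'gap',round(s['finger_gap'],3),'t',round(s['t'],2))
    while 1:
        d=xyz-p; n=np.linalg.norm(d); e=d*min(1,step/max(n,1e-9)); v=(R.inv()*G).as_rotvec()
        f=min(1,np.radians(35)/max(np.linalg.norm(v),1e-9))
        print('travel',(R.inv().apply(e)/.8).round(4).tolist(),'turn',(v*f/np.pi).round(4).tolist())
        p=p+e; R=R*Ro.from_rotvec(v*f)
        if n<=step and f==1: break
E
python3 -c "
from h import *
plan([.554,-.117,.2],4.8)"
```

```text
at [0.1439 0.6075 0.2304] force [ 0.7  0.8 -0.8] gap 0.999 t 0.1
travel [-0.1699, -0.1832, 0.0094] turn [-0.0006, -0.0002, -0.1008]
travel [-0.1044, -0.227, 0.0091] turn [0.0, -0.0, -0.0]
travel [-0.1044, -0.227, 0.0091] turn [0.0, 0.0, 0.0]
travel [-0.1044, -0.227, 0.0091] turn [0.0, 0.0, 0.0]
travel [-0.0173, -0.0376, 0.0015] turn [0.0, 0.0, 0.0]
```

Emit:
{"method": "apply_moves", "body": {
  "claw": [1,1,1,1,1],
  "travel": [
    [-0.17,-0.183,0.009],
    [-0.17,-0.183,0.009],
    [-0.17,-0.183,0.009],
    [-0.17,-0.183,0.009],
    [-0.17,-0.183,0.009]
  ],
  "turn": [
    [0,0,-0.101],
    [0,0,-0.101],
    [0,0,-0.101],
    [0,0,-0.101],
    [0,0,-0.101]
  ]
}}

```text
t: 0.52
tcp_pos: [0.2429, 0.4316, 0.2236]
tool_rot: [-0.042, 0.999, -0.001, -0.0]
force: [0.4, 0.4, 0.2]
finger_gap: 0.996
gripper_force: 0.0
```

Emit:
{"method": "apply_moves", "body": {
  "claw": [1,1,1,1,1],
  "travel": [
    [-0.104,-0.227,0.009],
    [-0.104,-0.227,0.009],
    [-0.104,-0.227,0.009],
    [-0.104,-0.227,0.009],
    [-0.104,-0.227,0.009]
  ],
  "turn": [
    [0,0,0],
    [0,0,0],
    [0,0,0],
    [0,0,0],
    [0,0,0]
  ]
}}

```text
t: 0.93
tcp_pos: [0.3416, 0.258, 0.2167]
tool_rot: [-0.042, 0.999, -0.0, -0.0]
force: [0.1, -0.2, -0.1]
finger_gap: 0.998
gripper_force: 0.0
```

Emit:
{"method": "apply_moves", "body": {
  "claw": [1,1,1,1,1],
  "travel": [
    [-0.104,-0.227,0.009],
    [-0.104,-0.227,0.009],
    [-0.104,-0.227,0.009],
    [-0.104,-0.227,0.009],
    [-0.104,-0.227,0.009]
  ],
  "turn": [
    [0,0,0],
    [0,0,0],
    [0,0,0],
    [0,0,0],
    [0,0,0]
  ]
}}

```text
t: 1.35
tcp_pos: [0.4404, 0.0837, 0.2096]
tool_rot: [-0.041, 0.999, -0.0, 0.0]
force: [0.1, -0.0, 0.3]
finger_gap: 0.999
gripper_force: 0.0
```

```bash
python3 -c "
from h import *
plan([.554,-.117,.12],4.8)"
```

```text
at [0.4404 0.0837 0.2096] force [ 0.1 -0.   0.3] gap 0.999 t 1.35
travel [-0.0975, -0.2116, 0.0906] turn [-0.0001, 0.0002, -0.0003]
travel [-0.0231, -0.0502, 0.0215] turn [0.0, -0.0, 0.0]
```

Emit:
{"method": "apply_moves", "body": {
  "claw": [1,1,1,1,1],
  "travel": [
    [-0.0975,-0.2115,0.0905],
    [-0.0975,-0.2115,0.0905],
    [-0.0975,-0.2115,0.0905],
    [-0.0975,-0.2115,0.0905],
    [-0.0975,-0.2115,0.0905]
  ],
  "turn": [
    [0,0,0],
    [0,0,0],
    [0,0,0],
    [0,0,0],
    [0,0,0]
  ]
}}

```text
t: 1.77
tcp_pos: [0.5322, -0.0784, 0.136]
tool_rot: [-0.041, 0.999, -0.0, -0.0]
force: [0.7, 0.3, 0.6]
finger_gap: 0.998
gripper_force: 0.0
```

Emit:
{"method": "apply_moves", "body": {
  "claw": [0.2,0.2,0.2,0.2,0.2],
  "travel": [
    [-0.023,-0.05,0.0215],
    [-0.023,-0.05,0.0215],
    [-0.023,-0.05,0.0215],
    [-0.023,-0.05,0.0215],
    [-0.023,-0.05,0.0215]
  ],
  "turn": [
    [0,0,0],
    [0,0,0],
    [0,0,0],
    [0,0,0],
    [0,0,0]
  ]
}}

```text
t: 2.18
tcp_pos: [0.5518, -0.1125, 0.1202]
tool_rot: [-0.043, 0.999, 0.0, -0.001]
force: [-0.1, 0.4, 0.5]
finger_gap: 0.601
gripper_force: 0.0
```

```bash
python3 -c "
from h import *
s=snap('scene'); 
cv2.imwrite('pics/knob.png',cv2.resize(s['pixels'][130:260,220:420],None,fx=4,fy=4,interpolation=2)[:,:,::-1])
plan([.554,-.117,.026],4.8)"
```

```text
at [ 0.5519 -0.1123  0.1205] force [-0.1  0.4 -1.2] gap 0.602 t 2.23
travel [-0.0022, -0.0061, 0.1181] turn [0.0002, -0.0003, 0.0007]
```

View pics/knob.png

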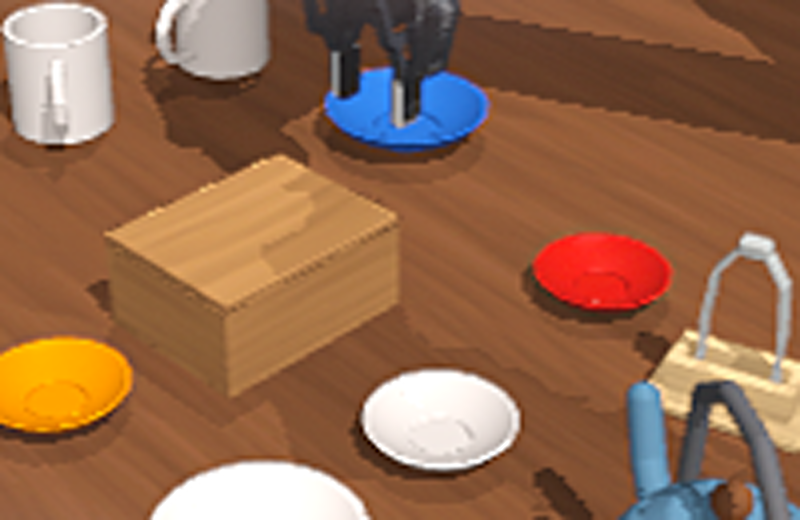

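The crop shows the open fingers at (375,80) in front of the caddy. The caddy itself hides the knob from this camera, so I'll descend and check by force.

Emit:
{"method": "apply_moves", "body": {
  "claw": [0.2,0.2,0.2,0.2,0.2],
  "travel": [
    [-0.002,-0.006,0.04],
    [-0.002,-0.006,0.07],
    [-0.002,-0.006,0.095],
    [-0.002,-0.006,0.118],
    [-0.002,-0.006,0.118]
  ],
  "turn": [
    [0,0,0],
    [0,0,0],
    [0,0,0],
    [0,0,0],
    [0,0,0]
  ]
}}

```text
t: 2.65
tcp_pos: [0.5523, -0.1162, 0.0235]
tool_rot: [-0.043, 0.999, 0.001, -0.003]
force: [-0.3, 0.5, -0.2]
finger_gap: 0.6
gripper_force: 0.0
```

Emit:
{"method": "apply_moves", "body": {
  "claw": [-1,-1,-1,-1,-1],
  "travel": [
    [0,0,0],
    [0,0,0],
    [0,0,0],
    [0,0,0],
    [0,0,0]
  ],
  "turn": [
    [0,0,0],
    [0,0,0],
    [0,0,0],
    [0,0,0],
    [0,0,0]
  ],
  "newtons": 40
}}

```text
t: 3.07
tcp_pos: [0.5555, -0.1176, 0.0275]
tool_rot: [-0.042, 0.999, 0.0, 0.001]
force: [-0.0, 5.7, 7.3]
finger_gap: 0.156
gripper_force: 40.2
```

```bash
python3 -c "
from h import *
s=manip.sense();print(s['gripper_force'])
plan([.554,-.117,.026],4.8)"
```

```text
40.22336483001709
at [ 0.5555 -0.1176  0.0275] force [-0.   5.7  7.3] gap 0.156 t 3.07
travel [0.0017, 0.0009, 0.0018] turn [0.0001, 0.0006, 0.0001]
```

Emit:
{"method": "apply_moves", "body": {
  "claw": [-1,-1,-1,-1,-1],
  "travel": [
    [0.015,0,0],
    [0.03,0,0],
    [0.045,0,0],
    [0.06,0,0],
    [0.075,0,0]
  ],
  "turn": [
    [0,0,0],
    [0,0,0],
    [0,0,0],
    [0,0,0],
    [0,0,0]
  ]
}}

```text
t: 3.48
tcp_pos: [0.4955, -0.1228, 0.0274]
tool_rot: [-0.042, 0.999, -0.0, 0.001]
force: [1.0, 6.9, 7.5]
finger_gap: 0.154
gripper_force: 40.8
```

Emit:
{"method": "apply_moves", "body": {
  "claw": [-1,-1,-1,-1,-1],
  "travel": [
    [0.005,0,0],
    [0.01,0,0],
    [0.015,0,0],
    [0.02,0,0],
    [0.02,0,0]
  ],
  "turn": [
    [0,0,0],
    [0,0,0],
    [0,0,0],
    [0,0,0],
    [0,0,0]
  ]
}}

```text
t: 3.9
tcp_pos: [0.4787, -0.1242, 0.0274]
tool_rot: [-0.042, 0.999, 0.0, 0.0]
force: [-1.4, 4.2, 9.9]
finger_gap: 0.154
gripper_force: 41.1
```

Emit:
{"method": "apply_moves", "body": {
  "claw": [-1,-1,-1,-1],
  "travel": [
    [0.004,0,0],
    [0.008,0,0],
    [0.012,0,0],
    [0.012,0,0]
  ],
  "turn": [
    [0,0,0],
    [0,0,0],
    [0,0,0],
    [0,0,0]
  ]
}}

```text
t: 4.23
tcp_pos: [0.4693, -0.125, 0.0274]
tool_rot: [-0.042, 0.999, 0.0, 0.0]
force: [-1.5, 5.4, 9.7]
finger_gap: 0.154
gripper_force: 41.1
```

Emit:
{"method": "apply_moves", "body": {
  "claw": [-1,-1,-1,-1],
  "travel": [
    [0.003,0,0],
    [0.006,0,0],
    [0.006,0,0],
    [0.006,0,0]
  ],
  "turn": [
    [0,0,0],
    [0,0,0],
    [0,0,0],
    [0,0,0]
  ]
}}

```text
t: 4.57
tcp_pos: [0.4647, -0.1254, 0.0274]
tool_rot: [-0.042, 0.999, 0.0, 0.0]
force: [-1.5, 4.8, 10.7]
finger_gap: 0.159
gripper_force: 41.2
```

Emit:
{"method": "apply_moves", "body": {
  "claw": [-1,-1,-1,-1],
  "travel": [
    [0.003,0,0],
    [0.005,0,0],
    [0.005,0,0],
    [0.005,0,0]
  ],
  "turn": [
    [0,0,0],
    [0,0,0],
    [0,0,0],
    [0,0,0]
  ]
}}

```text
t: 4.9
tcp_pos: [0.4633, -0.1256, 0.0274]
tool_rot: [-0.042, 0.999, -0.0, 0.003]
force: [6.1, 11.2, 7.5]
finger_gap: 0.148
gripper_force: 40.6
```

Emit:
{"method": "apply_moves", "body": {
  "claw": [-1,-1,-1,-1],
  "travel": [
    [0.003,0,0],
    [0.005,0,0],
    [0.005,0,0],
    [0.005,0,0]
  ],
  "turn": [
    [0,0,0],
    [0,0,0],
    [0,0,0],
    [0,0,0]
  ]
}}

```text
t: 5.23
tcp_pos: [0.4633, -0.1258, 0.0274]
tool_rot: [-0.041, 0.999, -0.001, 0.007]
force: [17.1, 20.2, 3.4]
finger_gap: 0.154
gripper_force: 40.0
```

The stop is felt: 17 N and no further motion. Now I'll relax the pull, release and rise.

Emit:
{"method": "apply_moves", "body": {
  "claw": [-1,-1,0.2,0.2,0.2],
  "travel": [
    [-0.004,0,0],
    [-0.008,0,0],
    [-0.008,0,0],
    [-0.008,0,0],
    [-0.008,0,0]
  ],
  "turn": [
    [0,0,0],
    [0,0,0],
    [0,0,0],
    [0,0,0],
    [0,0,0]
  ]
}}

```text
t: 5.65
tcp_pos: [0.4635, -0.1267, 0.0261]
tool_rot: [-0.042, 0.999, -0.0, 0.0]
force: [-0.1, -0.8, -0.6]
finger_gap: 0.574
gripper_force: 0.0
```

Emit:
{"method": "apply_moves", "body": {
  "claw": [0.2,0.2,0.2,0.2,0.2],
  "travel": [
    [0,0,-0.03],
    [0,0,-0.07],
    [0,0,-0.12],
    [0,0,-0.17],
    [0,0,-0.22]
  ],
  "turn": [
    [0,0,0],
    [0,0,0],
    [0,0,0],
    [0,0,0],
    [0,0,0]
  ]
}}

```text
t: 6.07
tcp_pos: [0.4624, -0.1265, 0.2032]
tool_rot: [-0.042, 0.999, 0.0, -0.001]
force: [0.7, -0.2, -0.5]
finger_gap: 0.6
gripper_force: 0.0
```

```bash
python3 -c "
from h import *
plan([.4845,.179,.2],21.7)"
```

```text
at [ 0.4624 -0.1265  0.2032] force [ 0.7 -0.2 -0.5] gap 0.6 t 6.07
travel [-0.0389, 0.2469, 0.0027] turn [0.0002, -0.0003, -0.0939]
travel [-0.0579, 0.1196, 0.0014] turn [-0.0, 0.0, -0.0]
```

Emit:
{"method": "apply_moves", "body": {
  "claw": [1,1,1,1,1],
  "travel": [
    [-0.039,0.247,0],
    [-0.039,0.247,0],
    [-0.039,0.247,0],
    [-0.039,0.247,0],
    [-0.039,0.247,0]
  ],
  "turn": [
    [0,0,-0.094],
    [0,0,-0.094],
    [0,0,-0.094],
    [0,0,-0.094],
    [0,0,-0.094]
  ]
}}

```text
t: 6.48
tcp_pos: [0.477, 0.0752, 0.2019]
tool_rot: [-0.189, 0.982, 0.0, 0.0]
force: [0.1, -0.0, 0.6]
finger_gap: 1.004
gripper_force: 0.0
```

Emit:
{"method": "apply_moves", "body": {
  "claw": [1,1,1,1,1],
  "travel": [
    [-0.058,0.1195,0],
    [-0.058,0.1195,0],
    [-0.058,0.1195,0],
    [-0.058,0.1195,0],
    [-0.058,0.1195,0]
  ],
  "turn": [
    [0,0,0],
    [0,0,0],
    [0,0,0],
    [0,0,0],
    [0,0,0]
  ]
}}

```text
t: 6.9
tcp_pos: [0.4849, 0.1798, 0.2014]
tool_rot: [-0.19, 0.982, -0.0, -0.0]
force: [-0.4, -0.9, -0.2]
finger_gap: 1.0
gripper_force: 0.0
```

```bash
python3 - <<'E'
from h import *
s=snap('scene');t=snap('top')
np.savez('/tmp/top2.npz',**t);np.savez('/tmp/scene2.npz',**s)
a=cv2.resize(t['pixels'][150:260,290:400],None,fx=5,fy=5,interpolation=2)
b=cv2.resize(s['pixels'][150:250,370:440],None,fx=4,fy=5.5,interpolation=2)
b=cv2.resize(s['pixels'][150:260,360:410],None,fx=5,fy=5,interpolation=2)
cv2.imwrite('pics/tray.png',np.hstack([a,b])[:,:,::-1])
# tongs from scene view
p=s['xyz'];m=(abs(p[...,0]-.485)<.06)&(abs(p[...,1]-.18)<.06)&(p[...,2]>.045)&(p[...,2]<.1)
print(m.sum())
# tea candidates: region of open tray
c=np.array([.664,-.1077]);e=np.array([np.cos(np.radians(4.8)),np.sin(np.radians(4.8))]);n=np.array([-e[1],e[0]])
for nm,X in(('T',t),('S',s)):
    p=X['xyz'];l=np.stack([(p[...,:2]-c)@e,(p[...,:2]-c)@n],-1)
    m=(l[...,0]>-.17)&(l[...,0]<-.085)&(abs(l[...,1])<.045)&(p[...,2]>.022)&(p[...,2]<.042)
    q=p[m];print(nm,len(q), q.mean(0).round(4) if len(q) else '')
    if len(q)>5: print(cv2.minEnclosingCircle((q[:,:2]*1000).astype(np.float32)),np.percentile(q[:,2],[5,50,95]), l[m].mean(0))
plan([.4845,.179,.061],21.7)
E
```

```text
87
T 57 [ 0.5351 -0.1192  0.0344]
((552.3665771484375, -125.05521392822266), 36.68820571899414) [0.02324854 0.03505999 0.04106922] [-0.12944366 -0.00065259]
S 123 [ 0.505  -0.119   0.0322]
((498.08251953125, -121.91475677490234), 43.812538146972656) [0.02329319 0.03301185 0.04040424] [-0.15933834  0.0020429 ]
at [0.4849 0.1782 0.2014] force [ 0.3  1.1 -0.4] gap 0.998 t 7.0
travel [-0.0001, 0.0012, 0.1755] turn [-0.0001, -0.0004, 0.0002]
```

View pics/tray.png

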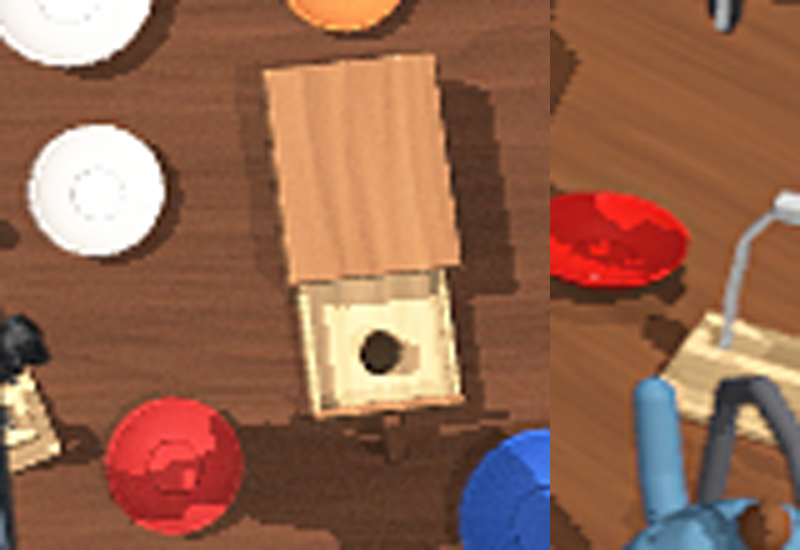

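The tray is fully out and the puck sits well clear at crop (380,352), about top pixel (366,220). The fingers are over the tongs. I'll descend in two steps and part-close.

Emit:
{"method": "apply_moves", "body": {
  "claw": [1,1,1,1,1],
  "travel": [
    [0,0,0.03],
    [0,0,0.06],
    [0,0,0.09],
    [0,0,0.12],
    [0,0,0.12]
  ],
  "turn": [
    [0,0,0],
    [0,0,0],
    [0,0,0],
    [0,0,0],
    [0,0,0]
  ]
}}

```text
t: 7.42
tcp_pos: [0.4824, 0.1768, 0.1021]
tool_rot: [-0.187, 0.982, 0.0, -0.005]
force: [-0.9, -0.1, -0.2]
finger_gap: 0.999
gripper_force: 0.0
```

```bash
python3 - <<'E'
from h import *
T=dict(np.load('/tmp/top2.npz'));S=dict(np.load('/tmp/scene2.npz'))
def dark(X,u0,u1,v0,v1):
    g=X['pixels'].astype(int).max(2)[v0:v1,u0:u1];m=(g<75).astype(np.uint8)
    n,l,st,c=cv2.connectedComponentsWithStats(m)
    return [(st[i].tolist(),c[i]+[u0,v0]) for i in range(1,n) if st[i,4]>12]
for r in dark(T,352,380,206,232):
    print(r); o,d=ray(T,*r[1])
    for z in(.024,.031,.037): print(z,(o+d*(z-o[2])/d[2]).round(4))
K,R,t=S['intrinsics'],S['R'],S['t']
x=K@(R@np.array([.533,-.125,.037])+t);print('scene px',x[:2]/x[2])
u,v=(x[:2]/x[2]).astype(int);print(S['pixels'][v-4:v+5:2,u-6:u+7:3].max(2)); print(S['xyz'][v,u])
plan([.4845,.179,.064],21.7)
E
```

```text
([10, 10, 7, 9, 42], array([365.26190476, 220.14285714]))
0.024 [ 0.5352 -0.118   0.024 ]
0.031 [ 0.5341 -0.1174  0.031 ]
0.037 [ 0.5332 -0.1169  0.037 ]
scene px [314.80916047 178.51457705]
[[234 214 152 141 140]
 [212 224 150 127 138]
 [207 222 200 116 132]
 [209 217  97  71 103]
 [211 210 219 143  84]]
[ 0.50151143 -0.16548531  0.00835148]
at [0.4824 0.1768 0.1021] force [-0.9 -0.1 -0.2] gap 0.999 t 7.42
travel [-0.0039, 0.0015, 0.0476] turn [0.0006, -0.0028, -0.0006]
```

Emit:
{"method": "apply_moves", "body": {
  "claw": [1,1,1,1],
  "travel": [
    [-0.002,0.002,0.02],
    [-0.002,0.002,0.04],
    [-0.002,0.002,0.047],
    [-0.002,0.002,0.047]
  ],
  "turn": [
    [0,0,0],
    [0,0,0],
    [0,0,0],
    [0,0,0]
  ]
}}

```text
t: 7.75
tcp_pos: [0.4858, 0.1802, 0.0678]
tool_rot: [-0.188, 0.982, -0.0, -0.001]
force: [-0.1, -0.2, -0.7]
finger_gap: 1.001
gripper_force: 0.0
```

Emit:
{"method": "apply_moves", "body": {
  "claw": [0.3,0.25,0.2,0.13,0.13],
  "travel": [
    [0,0,0],
    [0,0,0],
    [0,0,0],
    [0,0,0],
    [0,0,0]
  ],
  "turn": [
    [0,0,0],
    [0,0,0],
    [0,0,0],
    [0,0,0],
    [0,0,0]
  ],
  "newtons": 20
}}

```text
t: 8.17
tcp_pos: [0.4874, 0.1815, 0.0698]
tool_rot: [-0.189, 0.982, -0.0, 0.002]
force: [-1.5, -0.2, 6.4]
finger_gap: 0.566
gripper_force: 7.9
```

```bash
python3 -c "
from h import *
s=manip.sense();print(s['gripper_force'])
plan([.4845,.179,.2],21.7)"
```

```text
7.8697442362317815
at [0.4874 0.1815 0.0698] force [-1.5 -0.2  6.4] gap 0.566 t 8.17
travel [0.004, -0.0017, -0.1627] turn [-0.0003, 0.0011, 0.0004]
```

Emit:
{"method": "apply_moves", "body": {
  "claw": [0.5,0.5,0.5,0.5,0.5],
  "travel": [
    [0,0,0],
    [0,0,0.003],
    [0.002,0,0.006],
    [0.002,0,0.006],
    [0.002,0,0.006]
  ],
  "turn": [
    [0,0,0],
    [0,0,0],
    [0,0,0],
    [0,0,0],
    [0,0,0]
  ]
}}

```text
t: 8.58
tcp_pos: [0.4842, 0.1806, 0.0629]
tool_rot: [-0.189, 0.982, 0.0, -0.001]
force: [-0.4, 0.0, 0.7]
finger_gap: 0.751
gripper_force: 0.0
```

Emit:
{"method": "apply_moves", "body": {
  "claw": [0.3,0.2,0.15,0.15,0.15],
  "travel": [
    [0,0,0],
    [0,0,0],
    [0,0,0],
    [0,0,0],
    [0,0,0]
  ],
  "turn": [
    [0,0,0],
    [0,0,0],
    [0,0,0],
    [0,0,0],
    [0,0,0]
  ]
}}

```text
t: 9.0
tcp_pos: [0.4852, 0.1808, 0.0639]
tool_rot: [-0.189, 0.982, -0.0, 0.001]
force: [-0.8, -0.1, 5.2]
finger_gap: 0.578
gripper_force: 6.1
```

Emit:
{"method": "apply_moves", "body": {
  "claw": [0.15,0.15,0.15,0.15,0.15],
  "travel": [
    [0,0,-0.02],
    [0,0,-0.045],
    [0,0,-0.08],
    [0,0,-0.12],
    [0,0,-0.16]
  ],
  "turn": [
    [0,0,0],
    [0,0,0],
    [0,0,0],
    [0,0,0],
    [0,0,0]
  ]
}}

```text
t: 9.42
tcp_pos: [0.4837, 0.1806, 0.1918]
tool_rot: [-0.189, 0.982, 0.0, -0.001]
force: [0.6, 0.2, -1.1]
finger_gap: 0.579
gripper_force: 3.4
```

```bash
python3 - <<'E'
from h import *
s=snap('scene','lift.png');t=snap('top')
np.savez('/tmp/top3.npz',**t);np.savez('/tmp/scene3.npz',**s)
a=cv2.resize(s['pixels'][110:250,330:470],None,fx=4,fy=4,interpolation=2)
cv2.imwrite('pics/liftc.png',a[:,:,::-1])
plan([.534,-.117,.2],4.8)
E
```

```text
at [0.488  0.1813 0.1958] force [ 1.3 -0.1 -1.2] gap 0.578 t 9.52
travel [0.0562, -0.2436, -0.0035] turn [-0.0003, 0.0034, 0.0943]
travel [-0.0088, -0.127, -0.0018] turn [0.0, -0.0, 0.0]
```

View pics/liftc.png

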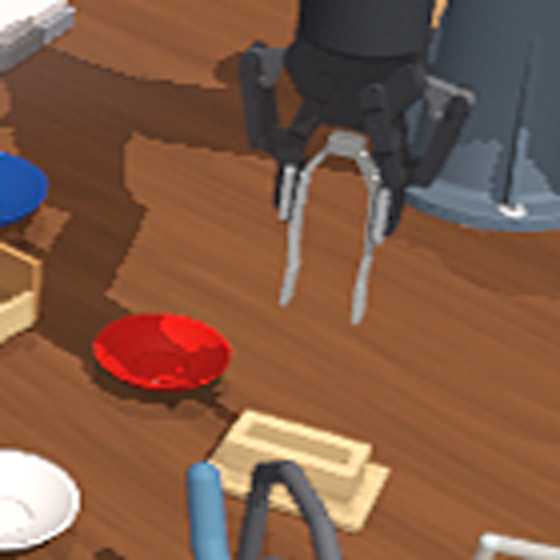

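The tongs hang upright in the fingers, with the tips at crop (286,300) and (357,318), and the stand is empty. I'll measure the tip position relative to the TCP while moving over the puck.

Emit:
{"method": "apply_moves", "body": {
  "claw": [0.15,0.15,0.15,0.15,0.15],
  "travel": [
    [0.056,-0.244,-0.004],
    [0.056,-0.244,-0.004],
    [0.056,-0.244,-0.004],
    [0.056,-0.244,-0.004],
    [0.056,-0.244,-0.004]
  ],
  "turn": [
    [0,0,0.094],
    [0,0,0.094],
    [0,0,0.094],
    [0,0,0.094],
    [0,0,0.094]
  ]
}}

```text
t: 9.93
tcp_pos: [0.515, -0.0196, 0.1935]
tool_rot: [-0.042, 0.999, -0.0, -0.001]
force: [0.1, 0.5, -0.3]
finger_gap: 0.575
gripper_force: 3.4
```

Emit:
{"method": "apply_moves", "body": {
  "claw": [0.15,0.15,0.15,0.15,0.15],
  "travel": [
    [-0.009,-0.04,0],
    [-0.009,-0.08,0],
    [-0.009,-0.11,0],
    [-0.009,-0.127,0],
    [-0.009,-0.127,0]
  ],
  "turn": [
    [0,0,0],
    [0,0,0],
    [0,0,0],
    [0,0,0],
    [0,0,0]
  ]
}}

```text
t: 10.35
tcp_pos: [0.5312, -0.1204, 0.1935]
tool_rot: [-0.04, 0.999, -0.0, -0.0]
force: [0.2, -0.2, -0.8]
finger_gap: 0.574
gripper_force: 3.4
```

```bash
python3 - <<'E'
from h import *
S=np.load('/tmp/scene3.npz');p=S['xyz']
tcp=np.array([.488,.1813,.1958])
m=(abs(p[...,0]-tcp[0])<.05)&(abs(p[...,1]-tcp[1])<.06)&(p[...,2]>.1)&(p[...,2]<.175)
q=p[m];y=np.array([-np.sin(np.radians(21.7)),np.cos(np.radians(21.7))])
s=(q[:,:2]-tcp[:2])@y; r=(q[:,:2]-tcp[:2])@np.array([y[1],-y[0]])
for k in(s<0,s>0): print(k.sum(),q[k,2].min(),np.median(s[k&(q[:,2]<.16)]),np.median(r[k&(q[:,2]<.16)]))
print(sorted(q[:,2].round(3))[:12])
s=snap('scene');print(manip.sense()['tcp_pos'])
tcp=manip.sense()['tcp_pos'];p=s['xyz']
m=(abs(p[...,0]-tcp[0])<.05)&(abs(p[...,1]-tcp[1])<.06)&(p[...,2]>.1)&(p[...,2]<.18);q=p[m]
print(len(q),sorted(q[:,2].round(3))[:10])
sy=q[q[:,2]<.16]-tcp
for k in(sy[:,1]<0,sy[:,1]>0): print(k.sum(),np.median(sy[k],0))
cv2.imwrite('pics/over.png',cv2.resize(s['pixels'][80:230,230:390],None,fx=4,fy=4,interpolation=2)[:,:,::-1])
plan([.534,-.117,.11],4.8)
E
```

```text
34 0.1346065760182696 -0.02036535838277071 0.0004935682205749739
33 0.1346607926091673 0.024590411464143744 0.000621033815636186
[np.float64(0.135), np.float64(0.135), np.float64(0.135), np.float64(0.135), np.float64(0.135), np.float64(0.138), np.float64(0.138), np.float64(0.139), np.float64(0.139), np.float64(0.139), np.float64(0.139), np.float64(0.141)]
[ 0.53062995 -0.11835837  0.19350434]
107 [np.float64(0.134), np.float64(0.135), np.float64(0.136), np.float64(0.137), np.float64(0.137), np.float64(0.138), np.float64(0.138), np.float64(0.138), np.float64(0.138), np.float64(0.14)]
32 [ 0.00200381 -0.02298297 -0.04529711]
34 [-0.00031658  0.02182628 -0.04509162]
at [ 0.5306 -0.1184  0.1935] force [ 0.9  0.6 -0.3] gap 0.573 t 10.4
travel [-0.0045, 0.0012, 0.1044] turn [0.0004, -0.0005, -0.0006]
```

View pics/over.png

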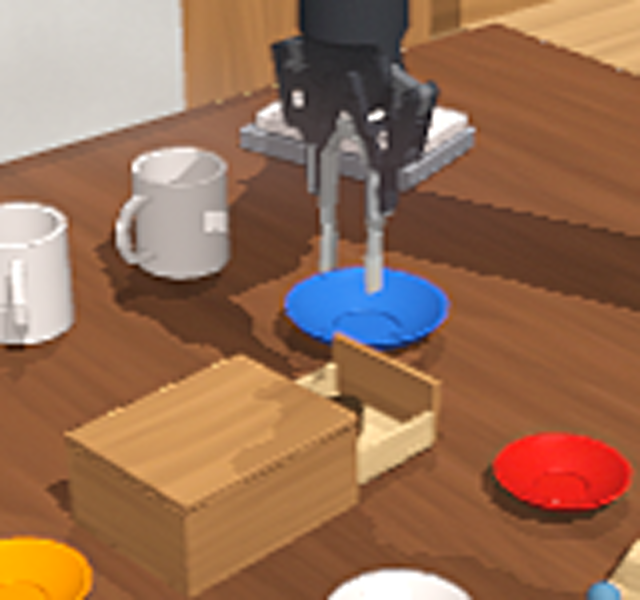

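The tongs' tips, at crop (328,265) and (373,290), are above the tray area. The puck is just visible at (345,405) behind the caddy lid edge. Next I'll descend in two steps.

Emit:
{"method": "apply_moves", "body": {
  "claw": [0.15,0.15,0.15,0.15,0.15],
  "travel": [
    [-0.004,0.001,0.03],
    [-0.004,0.001,0.06],
    [-0.004,0.001,0.09],
    [-0.004,0.001,0.1],
    [-0.004,0.001,0.1]
  ],
  "turn": [
    [0,0,0],
    [0,0,0],
    [0,0,0],
    [0,0,0],
    [0,0,0]
  ]
}}

```text
t: 10.82
tcp_pos: [0.5321, -0.1142, 0.1123]
tool_rot: [-0.043, 0.999, 0.002, -0.003]
force: [-0.3, -0.0, -0.8]
finger_gap: 0.576
gripper_force: 3.4
```

Emit:
{"method": "apply_moves", "body": {
  "claw": [0.15,0.15,0.15],
  "travel": [
    [0,0,0],
    [0,0,0],
    [0,0,0]
  ],
  "turn": [
    [0,0,0],
    [0,0,0],
    [0,0,0]
  ]
}}

```text
t: 11.07
tcp_pos: [0.5353, -0.1168, 0.1159]
tool_rot: [-0.042, 0.999, -0.001, 0.001]
force: [-0.3, 0.4, -0.5]
finger_gap: 0.576
gripper_force: 3.4
```

```bash
python3 -c "
from h import *
plan([.534,-.1173,.074],4.8)"
```

```text
at [ 0.5353 -0.1168  0.1159] force [-0.3  0.4 -0.5] gap 0.576 t 11.07
travel [0.0018, -0.0005, 0.0524] turn [-0.0004, 0.0008, 0.0004]
```

Emit:
{"method": "apply_moves", "body": {
  "claw": [0.15,0.15,0.15,0.15,0.15],
  "travel": [
    [0.001,0,0.012],
    [0.001,0,0.025],
    [0.001,0,0.037],
    [0.001,0,0.045],
    [0.001,0,0.05]
  ],
  "turn": [
    [0,0,0],
    [0,0,0],
    [0,0,0],
    [0,0,0],
    [0,0,0]
  ]
}}

```text
t: 11.48
tcp_pos: [0.5326, -0.1166, 0.0729]
tool_rot: [-0.042, 0.999, 0.001, -0.001]
force: [-0.8, -0.4, -0.9]
finger_gap: 0.576
gripper_force: 3.4
```

Emit:
{"method": "apply_moves", "body": {
  "claw": [0.15,0.15,0.15],
  "travel": [
    [0,0,0],
    [0,0,0],
    [0,0,0]
  ],
  "turn": [
    [0,0,0],
    [0,0,0],
    [0,0,0]
  ]
}}

```text
t: 11.73
tcp_pos: [0.5337, -0.117, 0.0745]
tool_rot: [-0.042, 0.999, -0.0, 0.0]
force: [0.4, -0.7, -0.4]
finger_gap: 0.577
gripper_force: 3.4
```

```bash
python3 - <<'E'
from h import *
s=snap('scene');t=snap('top')
a=cv2.resize(s['pixels'][130:210,265:365],None,fx=6,fy=6,interpolation=2)
cv2.imwrite('pics/in.png',a[:,:,::-1])
plan([.534,-.1173,.074],4.8)
E
```

```text
at [ 0.5338 -0.117   0.0748] force [ 0.3 -0.2 -1. ] gap 0.571 t 11.83
travel [-0.0002, -0.0004, 0.0011] turn [-0.0001, 0.0002, 0.0002]
```

View pics/in.png

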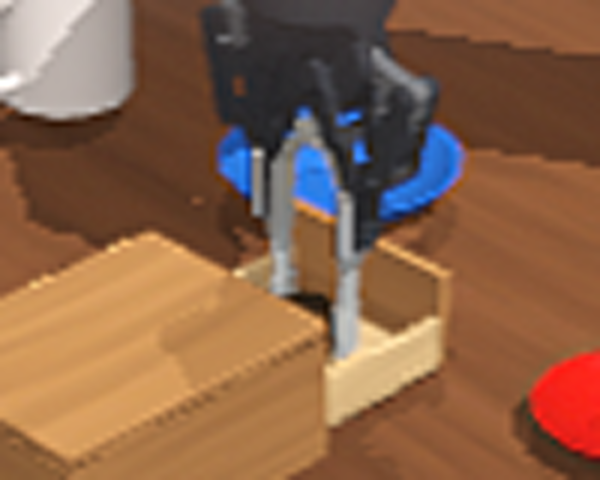

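The puck, dark at (315,300), stands between the two tong tips at (285,290) and (345,350). Now I'll squeeze gradually.

Emit:
{"method": "apply_moves", "body": {
  "claw": [0.1,0.05,0.0,-0.05,-0.1],
  "travel": [
    [0,0,0],
    [0,0,0],
    [0,0,0],
    [0,0,0],
    [0,0,0]
  ],
  "turn": [
    [0,0,0],
    [0,0,0],
    [0,0,0],
    [0,0,0],
    [0,0,0]
  ],
  "newtons": 30
}}

```text
t: 12.25
tcp_pos: [0.5337, -0.1169, 0.0749]
tool_rot: [-0.042, 0.999, -0.0, 0.0]
force: [-0.1, -0.4, 2.1]
finger_gap: 0.497
gripper_force: 30.3
```

Emit:
{"method": "apply_moves", "body": {
  "claw": [-0.2,-0.2,-0.2,-0.2],
  "travel": [
    [0,0,0],
    [0,0,0],
    [0,0,0],
    [0,0,0]
  ],
  "turn": [
    [0,0,0],
    [0,0,0],
    [0,0,0],
    [0,0,0]
  ]
}}

```text
t: 12.58
tcp_pos: [0.5337, -0.1169, 0.0748]
tool_rot: [-0.042, 0.999, -0.0, 0.0]
force: [-1.0, 0.0, 3.6]
finger_gap: 0.498
gripper_force: 30.4
```

Emit:
{"method": "apply_moves", "body": {
  "claw": [-0.2,-0.2,-0.2,-0.2,-0.2],
  "travel": [
    [0,0,-0.015],
    [0,0,-0.035],
    [0,0,-0.065],
    [0,0,-0.1],
    [0,0,-0.135]
  ],
  "turn": [
    [0,0,0],
    [0,0,0],
    [0,0,0],
    [0,0,0],
    [0,0,0]
  ]
}}

```text
t: 13.0
tcp_pos: [0.5326, -0.1164, 0.1826]
tool_rot: [-0.042, 0.999, 0.001, -0.001]
force: [0.8, -0.4, -0.9]
finger_gap: 0.495
gripper_force: 30.9
```

Emit:
{"method": "apply_moves", "body": {
  "claw": [-0.2,-0.2,-0.2,-0.2,-0.2],
  "travel": [
    [0,0,-0.03],
    [0,0,-0.05],
    [0,0,-0.05],
    [0,0,-0.05],
    [0,0,-0.05]
  ],
  "turn": [
    [0,0,0],
    [0,0,0],
    [0,0,0],
    [0,0,0],
    [0,0,0]
  ]
}}

```text
t: 13.42
tcp_pos: [0.5325, -0.1163, 0.2211]
tool_rot: [-0.042, 0.999, 0.001, -0.001]
force: [-0.7, -0.2, -0.2]
finger_gap: 0.498
gripper_force: 30.9
```

```bash
python3 - <<'E'
from h import *
plan([.664,.0863,.215],4.8,.15)
E
```

```text
at [ 0.5325 -0.1163  0.2211] force [-0.7 -0.2 -0.2] gap 0.498 t 13.42
travel [-0.115, 0.148, 0.0046] turn [0.0005, -0.0008, 0.0002]
travel [-0.0702, 0.0905, 0.0029] turn [-0.0, -0.0, 0.0]
```

Emit:
{"method": "apply_moves", "body": {
  "claw": [-0.2,-0.2,-0.2,-0.2,-0.2],
  "travel": [
    [-0.015,0.02,0],
    [-0.04,0.052,0],
    [-0.07,0.09,0],
    [-0.1,0.128,0.003],
    [-0.115,0.148,0.005]
  ],
  "turn": [
    [0,0,0],
    [0,0,0],
    [0,0,0],
    [0,0,0],
    [0,0,0]
  ]
}}

```text
t: 13.83
tcp_pos: [0.6161, 0.0123, 0.216]
tool_rot: [-0.043, 0.999, 0.001, -0.001]
force: [-0.2, -0.6, 0.0]
finger_gap: 0.499
gripper_force: 30.9
```

Emit:
{"method": "apply_moves", "body": {
  "claw": [-0.2,-0.2,-0.2,-0.2,-0.2],
  "travel": [
    [-0.02,0.026,0],
    [-0.045,0.058,0.001],
    [-0.06,0.077,0.002],
    [-0.07,0.09,0.003],
    [-0.07,0.09,0.003]
  ],
  "turn": [
    [0,0,0],
    [0,0,0],
    [0,0,0],
    [0,0,0],
    [0,0,0]
  ]
}}

```text
t: 14.25
tcp_pos: [0.6649, 0.0877, 0.2135]
tool_rot: [-0.044, 0.999, 0.0, -0.002]
force: [0.5, -0.6, -1.1]
finger_gap: 0.495
gripper_force: 30.9
```

```bash
python3 - <<'E'
from h import *
plan([.664,.0863,.176],4.8)
E
```

```text
at [0.6649 0.0877 0.2135] force [ 0.5 -0.6 -1.1] gap 0.495 t 14.25
travel [0.0011, -0.0017, 0.0468] turn [0.0003, -0.001, 0.0011]
```

Emit:
{"method": "apply_moves", "body": {
  "claw": [-0.2,-0.2,-0.2,-0.2,-0.2],
  "travel": [
    [0,-0.001,0.012],
    [0,-0.001,0.025],
    [0,-0.001,0.037],
    [0,-0.001,0.047],
    [0,-0.001,0.047]
  ],
  "turn": [
    [0,0,0],
    [0,0,0],
    [0,0,0],
    [0,0,0],
    [0,0,0]
  ]
}}

```text
t: 14.67
tcp_pos: [0.6628, 0.0835, 0.1755]
tool_rot: [-0.041, 0.999, 0.0, -0.003]
force: [-0.7, 0.5, -0.6]
finger_gap: 0.495
gripper_force: 30.9
```

Emit:
{"method": "apply_moves", "body": {
  "claw": [-0.2,-0.2,-0.2,-0.2,-0.2],
  "travel": [
    [0,0,0],
    [0,0,0],
    [0,0,0],
    [0,0,0],
    [0,0,0]
  ],
  "turn": [
    [0,0,0],
    [0,0,0],
    [0,0,0],
    [0,0,0],
    [0,0,0]
  ]
}}

```text
t: 15.08
tcp_pos: [0.6653, 0.0846, 0.1792]
tool_rot: [-0.042, 0.999, -0.0, 0.001]
force: [-0.1, -0.2, -1.0]
finger_gap: 0.501
gripper_force: 30.9
```

```bash
python3 - <<'E'
from h import *
s=snap('scene')
a=cv2.resize(s['pixels'][80:260,240:400],None,fx=3.3,fy=3.3,interpolation=2)
cv2.imwrite('pics/end.png',a[:,:,::-1])
p=s['xyz'];g=s['pixels'].max(2);q=manip.sense()['tcp_pos']
m=(abs(p[...,0]-q[0])<.025)&(abs(p[...,1]-q[1])<.016)&(p[...,2]>.09)&(p[...,2]<.145)&(g<90);print(m.sum(),p[m].min(0),p[m].max(0),q,abs(manip.sense()['qd']).max())
plan([.664,.0863,.176],4.8)
E
```

```text
126 [0.65597648 0.07342922 0.11348571] [0.68392282 0.10057705 0.14132333] [0.6652256  0.08466675 0.17904776] 0.004277477718175258
at [0.6652 0.0847 0.179 ] force [-0.5  0.3 -0.3] gap 0.496 t 15.13
travel [0.0014, 0.0022, 0.0038] turn [-0.0, 0.0003, 0.0003]
```

View pics/end.png

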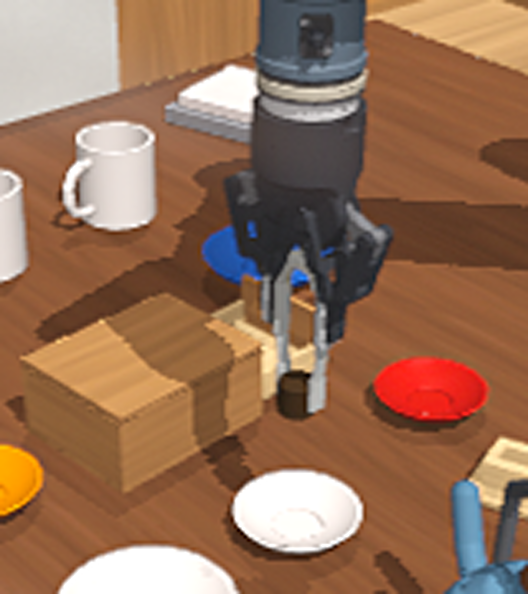

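The puck, dark at (295,393), is held between the tong tips. It is centred over the white dish, about 10.5 cm above its mouth. The tray is still out and the arm is still.

```bash
python3 -c "
from station import manip
print(manip.sign_off())"
```

```text
the job is handed in; nothing more can be done
None
```

The job is handed in: the tray is out at its stop, and the tongs hold the puck still about 10.5 cm above the mouth of the small white dish, at about 15 s on the robot's clock.

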